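# Kit the lens barrels with their front rings

### The arm

A 6-joint arm with a two-finger parallel gripper is mounted at the origin on the work surface. World frame = base frame: x ahead of the robot, y to its left, z up, the work surface at z = 0. Lengths are in m, angles in rad, forces in N, time in s.
With the tool pointing down it reaches from about 0.25 to 0.725 m from the base axis. Payload 4 kg.
Tool frame: the origin (TCP) lies between the finger pads; the fingertips stand 11 mm ahead of it and the grasp point (between the pads) lies 8 mm behind it; z points along the fingers, y is the line along which they close (so a half turn about z gives the same grasp; the last joint's range is limited). The gripper opens to 85 mm and grips with 20 to 120 N. Pads are 22 mm wide; open, the fingers measure 114 mm over their backs; the gripper's body (76 mm by 85 mm) begins 54 mm behind the grasp point. The pads swing forward as they close: fully open they stand 13 mm farther back than shut.
Start: joints at [1.158, 0.241, 0.005, 1.335, 0, 1.571], TCP at [0.201, 0.458, 0.242] pointing down, gripper open.
Joint ranges: [-2.72, 2.72], [-1.05, 1.87], [-1.09, 1.28], [-1.99, 2.15], [-1.42, 1.44], [-3.14, 3.14]. Speed limits (rad/s): [2.79, 2.79, 3.14, 3.14, 3.14, 3.14].

### API

Orientations are given as a unit quaternion [w, x, y, z].
In Python, from bench import manip gives the robot as it stands.
- The arm moves only by the shell command python3 -m inch 'ROWS'. ROWS is a JSON object of lists of equal length, an entry for each row: "delta_rot": the turn, a rotation vector about the world's x, y, z in rad, a list of three; "xyz": the shift along the world's x, y, z in mm, a list of three; "jaw": the finger opening in mm, from 0 to 85.4. In form: {"delta_rot": [[rx, ry, rz], ...], "xyz": [[tx, ty, tz], ...], "jaw": [jaw, ...]}. A call has 1 to 12 rows; each row is the pose to reach, as a shift and turn from the pose commanded when the call began; what a row does not reach only later rows make up. A row lasts 1/10 s, in which the tool goes at most 50 mm and 8.59 degrees, less where a joint would pass 70% of its speed; a pose out of reach is approached as far as the arm can. A call with a gripper value outside its range is refused whole. The fingers move at their own pace and stop on an object; the grip force is fixed at half the most. Time passes only in rows, so rows that repeat a pose let the fingers close. It gives the time, the measured TCP pose, the force, the opening and the grip force at its end, in the units of the state.
- manip.state(): the state, without advancing time (a new reading comes with each control period).
- manip.snapshot(name): name is "scene" or "top" or "wrist"; returns a dict with "img" (400x640x3 uint8, blue, green, red), "depth" (400x640 float32, m along the optical axis (not along the pixel's ray), 0 where there is no reading), "intrinsics" (3x3 intrinsics, pixels), "R" (3x3) and "t" (3): a world point X has camera coordinates R X + t; the wrist camera has in their place "T_tool_cam" (4x4, takes a point from camera to tool coordinates, whose origin is the TCP and whose axes are the flange's). Camera axes: x right, y down, z forward; pixel columns grow to the right and rows downward; lengths in m; the calibration is good to about 2 mm. A picture is of the moment at which its call begins: read the wrist's pose just before it.
- manip.job_done(): hands the job in; it is judged then, once.
The state is a dict: "t": time; "joints": joint angles; "dq": joint speeds; "effort": joint torques, N m; "position": TCP position; "tool_rot": TCP orientation; "ft_force": force on the tool from outside, world axes, zero at the start; "torque": the same for the moment, N m; "opening": opening from 0.0 (shut) to 1.0 (fully open); "grip_force": force on a finger pad.
Only numpy, scipy, OpenCV 4.12 (cv2) and the standard library are available. Lean on these libraries where they do the work, as an engineer would, in place of code of your own. Each camera call takes 0.05 s, during which the arm holds its last target. There are 200 camera calls.

### The job

Move the four lens barrels from the outfeed rack into the kitting tray so that they stand in the same order as the front rings already lying there: each barrel upright in the middle of the pocket directly beside the ring of its own diameter. Set each one down gently, do not drop or tip any, and leave the bottle and the screwdriver where they are.

Things in the scene. Friction and masses are not known exactly. Their poses are not given: they have to be found in the camera images.
- barrel_a: Black lens barrel, loose upright cylinder, diameter 28 mm, height 50 mm, about 45 g, the thinnest of four; origin: centre of underside, z up. Starts in one of the outfeed rack's four places, order random. Rack: fixed straight aluminium channel, places 80 mm apart in one line roughly along y, floor 20 mm above the bench; lips and cleats rise 10 mm above the floor.
- barrel_b: Black lens barrel, loose upright cylinder, diameter 38 mm, height 54 mm, about 80 g, the second thinnest of four; origin: centre of underside, z up. Starts in one of the outfeed rack's four places, order random. Rack: fixed straight aluminium channel, places 80 mm apart in one line roughly along y, floor 20 mm above the bench; lips and cleats rise 10 mm above the floor.
- barrel_c: Black lens barrel, loose upright cylinder, diameter 48 mm, height 58 mm, about 120 g, the second thickest of four; origin: centre of underside, z up. Starts in one of the outfeed rack's four places, order random. Rack: fixed straight aluminium channel, places 80 mm apart in one line roughly along y, floor 20 mm above the bench; lips and cleats rise 10 mm above the floor.
- barrel_d: Black lens barrel, loose upright cylinder, diameter 58 mm, height 62 mm, about 170 g, the thickest of four; origin: centre of underside, z up. Starts in one of the outfeed rack's four places, order random. Rack: fixed straight aluminium channel, places 80 mm apart in one line roughly along y, floor 20 mm above the bench; lips and cleats rise 10 mm above the floor.
- cell_a: Fixed cell of the kitting tray; four in a row, 80 mm apart, order random. Pocket 74 x 74 mm inside, alike; 71 mm along +x (away from robot) a fixed black ring, outer diameter 28 mm, bore 18, for the 28 mm barrel. Origin: pocket centre on cell underside, 4 mm above bench; y along the row. Above origin: pocket floor 3, wall tops 18, ring top 17 mm. Tray may lie nearer or farther than rack.
- cell_b: Fixed cell of the kitting tray; four in a row, 80 mm apart, order random. Pocket 74 x 74 mm inside, alike; 71 mm along +x (away from robot) a fixed black ring, outer diameter 38 mm, bore 28, for the 38 mm barrel. Origin: pocket centre on cell underside, 4 mm above bench; y along the row. Above origin: pocket floor 3, wall tops 18, ring top 17 mm. Tray may lie nearer or farther than rack.
- cell_c: Fixed cell of the kitting tray; four in a row, 80 mm apart, order random. Pocket 74 x 74 mm inside, alike; 71 mm along +x (away from robot) a fixed black ring, outer diameter 48 mm, bore 38, for the 48 mm barrel. Origin: pocket centre on cell underside, 4 mm above bench; y along the row. Above origin: pocket floor 3, wall tops 18, ring top 17 mm. Tray may lie nearer or farther than rack.
- cell_d: Fixed cell of the kitting tray; four in a row, 80 mm apart, order random. Pocket 74 x 74 mm inside, alike; 71 mm along +x (away from robot) a fixed black ring, outer diameter 58 mm, bore 48, for the 58 mm barrel. Origin: pocket centre on cell underside, 4 mm above bench; y along the row. Above origin: pocket floor 3, wall tops 18, ring top 17 mm. Tray may lie nearer or farther than rack.
- bottle: Bystander: small amber dropper bottle, 38 mm diameter, 85 mm tall, standing on the bench beside the work; loose, to be left alone. Origin: centre of its underside.
- driver: Bystander: screwdriver, 170 mm long, lying on the bench beside the work; loose, to be left alone. Origin: middle of its underside, x along the tool.
Mind the look-alikes: they are no part of the job. Leave any pink look-alike of the cell_c alone. What is shaped like the barrel_a but yellow is not meant.

How it is judged:
At the end, for the whole second after the job is handed in: Every barrel stands released and at rest on the floor of the pocket beside the ring of its own diameter, its axis within 15 mm of the pocket's centre and upright within about 4.5 degrees; bottle and screwdriver are within 25 mm of where they were (horizontal distance between barrel_a and cell_a below 0.015 m and z of barrel_a in the frame of cell_a between 0 and 0.006 m and angle between each of barrel_a, barrel_b, barrel_c, barrel_d's own z axis and vertical below 0.08 rad and linear speed of each of barrel_a, barrel_b, barrel_c, barrel_d below 0.02 m/s and angular speed of each of barrel_a, barrel_b, barrel_c, barrel_d below 0.2 rad/s and horizontal distance between barrel_b and cell_b below 0.015 m and z of barrel_b in the frame of cell_b between 0 and 0.006 m and horizontal distance between barrel_c and cell_c below 0.015 m and z of barrel_c in the frame of cell_c between 0 and 0.006 m and horizontal distance between barrel_d and cell_d below 0.015 m and z of barrel_d in the frame of cell_d between 0 and 0.006 m and distance of each of bottle, driver from where it was at the start of the episode below 0.025 m); the robot touches nothing.
It fails at once if a barrel is tipped over (more than about 35 degrees) (angle between any of barrel_a, barrel_b, barrel_c, barrel_d's own z axis and vertical above 0.6 rad).
It fails at once if a barrel is dropped or thrust into its pocket (faster than 0.6 m/s in its last 30 mm) ((horizontal distance between barrel_a and cell_a below 0.04 m and z of barrel_a in the frame of cell_a below 0.03 m and linear speed of barrel_a above 0.6 m/s) or (horizontal distance between barrel_b and cell_b below 0.04 m and z of barrel_b in the frame of cell_b below 0.03 m and linear speed of barrel_b above 0.6 m/s) or (horizontal distance between barrel_c and cell_c below 0.04 m and z of barrel_c in the frame of cell_c below 0.03 m and linear speed of barrel_c above 0.6 m/s) or (horizontal distance between barrel_d and cell_d below 0.04 m and z of barrel_d in the frame of cell_d below 0.03 m and linear speed of barrel_d above 0.6 m/s)).
It fails at once if the bottle or the screwdriver is pushed more than 25 mm (distance of any of bottle, driver from where it was at the start of the episode above 0.025 m).
It also fails if it takes over 96 s, if anything falls off the work surface, if the arm or the gripper's body presses on something with over 40 N, if the wrist force passes 120 N, or if a joint passes its speed limit or range.

## Working session

There is one attempt and no reset: what is moved stays moved. The work goes in short steps, Python scripts to look and compute and a shell command to move; the robot and the scene stay as the last step left them, time stands still between calls to the robot, and variables do not carry over. Pictures are saved under pics/ and viewed, at most 14 in all, crops included, and the job is handed in when it is done.

```bash
mkdir -p pics; python3 - <<'E'
from bench import manip
import cv2,numpy as np
s=manip.state();print(s)
for n in("top","scene"):
    d=manip.snapshot(n);np.savez(n+".npz",**d);cv2.imwrite(f"pics/{n}.png",d["img"]);print(n,d["intrinsics"],d["R"],d["t"])
E
```

```text
{'t': 0.0, 'joints': array([1.15802362e+00, 2.41427695e-01, 3.68743596e-03, 1.33518653e+00,
       5.07175850e-06, 1.57077824e+00]), 'dq': array([ 0.00022751, -0.00069255,  0.00073196,  0.00048655, -0.00038896,
       -0.00026295]), 'effort': array([-4.79506853e-04, -3.72317541e+01,  2.52408332e+01,  1.68331282e-02,
       -1.09196744e-04, -9.76639996e-07]), 'position': array([0.20032459, 0.45743714, 0.24139154]), 'tool_rot': array([-2.20782984e-04,  2.04915323e-01,  9.78779125e-01, -1.04210183e-03]), 'ft_force': array([ 0.86190136, -0.71176375, -0.361472  ]), 'torque': array([ 0.05011449, -0.00908226, -0.00618001]), 'grip_force': 0.0, 'opening': 0.9996155409652226}
top [[456.38254349   0.         317.84963311]
 [  0.         456.38254349 197.46873386]
 [  0.           0.           1.        ]] [[-0.03531959 -0.99937472 -0.00164306]
 [-0.97515468  0.03482329 -0.21877086]
 [ 0.21869128 -0.00612466 -0.97577488]] [0.08320763 0.50454272 1.20166173]
scene [[520.001856     0.         323.00859419]
 [  0.         520.001856   194.60992225]
 [  0.           0.           1.        ]] [[ 0.34730894  0.93773833  0.00482998]
 [ 0.74115616 -0.27133826 -0.61405463]
 [-0.57451201  0.21684643 -0.78924875]] [-0.24356842 -0.36015815  1.7354491 ]
```

View pics/top.png

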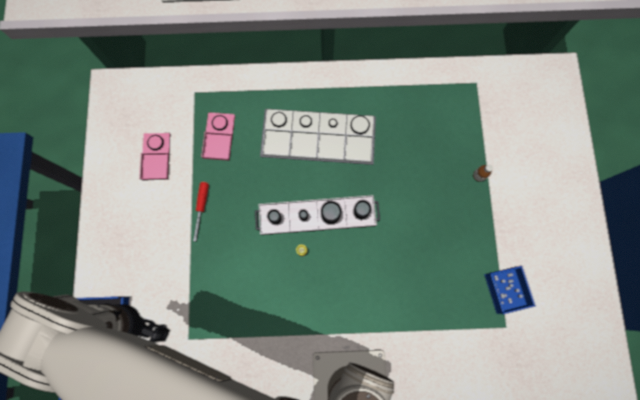

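View pics/scene.png

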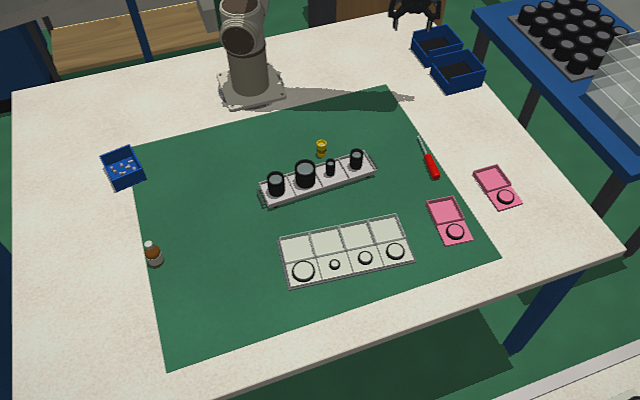

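The tray (white cells, rings at about (279,119), (306,121), (333,123), (360,124) in top) lies beyond the rack (barrels at about (275,216), (304,215), (331,211), (362,209)). The pink cells, the yellow cylinder, the driver (200,210) and the bottle (484,172) are to be left alone.

```bash
cat > h.py <<'E'
import numpy as np,cv2
def cloud(d):
    K,R,t=d["intrinsics"],d["R"],d["t"];h,w=d["depth"].shape
    u,v=np.meshgrid(np.arange(w),np.arange(h))
    c=np.stack([u,v,np.ones_like(u)],-1)@np.linalg.inv(K).T*d["depth"][...,None]
    return (c-t)@R
def ray(d,uv,z):
    K,R,t=d["intrinsics"],d["R"],d["t"];o=-R.T@t
    r=R.T@np.linalg.inv(K)@np.array([uv[0],uv[1],1.]);return o+r*(z-o[2])/r[2]
E
python3 - <<'E'
from h import *
for n in("top","scene"):
    d=dict(np.load(n+".npz"));P=cloud(d);X,Y,Z=P[...,0],P[...,1],P[...,2]
    roi=(X>.3)&(X<.8)&(Y>-.3)&(Y<.4)
    print(n,"bench z",np.median(Z[roi]))
    m=(roi&(Z>.05)).astype(np.uint8)
    k,l,st,c=cv2.connectedComponentsWithStats(m)
    for i in range(1,k):
        if st[i,4]<15:continue
        q=P[l==i];zt=np.percentile(q[:,2],90);q=q[q[:,2]>zt-.006]
        print("blk",c[i].round(1),st[i,4],"zt",zt.round(4),"xyctr",((q.max(0)+q.min(0))/2).round(4),q.mean(0).round(4),"size",np.ptp(q,axis=0).round(4))
    hsv=cv2.cvtColor(d["img"],cv2.COLOR_BGR2HSV)
    # rings: dark contours inside the white tray
    wht=((hsv[...,1]<50)&(hsv[...,2]>110)&(Z>.0)&(Z<.04)&roi).astype(np.uint8)
    cs,hr=cv2.findContours(wht,cv2.RETR_CCOMP,cv2.CHAIN_APPROX_NONE)
    for c_,h in zip(cs,hr[0]):
        a=cv2.contourArea(c_)
        if a<25: continue
        if h[3]<0:
            print("outer",a,[ray(d,p,.022)[:2].round(3).tolist() for p in cv2.boxPoints(cv2.minAreaRect(c_))]);continue
        w=np.array([ray(d,p,.021)[:2] for p in c_[:,0]]).astype(np.float32)
        (cx,cy),r=cv2.minEnclosingCircle(w);print(" hole",c_[:,0].mean(0).round(1),a,"c",round(cx,4),round(cy,4),"D",round(2000*r,1))
E
python3 - <<'E'
import cv2,numpy as np
d=np.load("top.npz")["img"];cv2.imwrite("pics/c1.png",cv2.resize(d[90:260,230:400],None,fx=3.5,fy=3.5,interpolation=cv2.INTER_CUBIC))
E
```

```text
top bench z 0.0036274822434082706
blk [330.3 211.5] 394 zt 0.0838 xyctr [0.4627 0.0329 0.0831] [0.4635 0.0332 0.0812] size [0.0555 0.0566 0.0105]
blk [361.8 208.6] 271 zt 0.0809 xyctr [ 0.4686 -0.0531  0.0819] [ 0.4689 -0.053   0.0786] size [0.0455 0.0458 0.0139]
blk [273.4 215.9] 168 zt 0.077 xyctr [0.4574 0.1863 0.0753] [0.4584 0.1876 0.0745] size [0.0362 0.0353 0.0085]
blk [302.5 214.2] 91 zt 0.0728 xyctr [0.46   0.1083 0.0714] [0.4601 0.1089 0.0705] size [0.0266 0.0245 0.0092]
outer 3515.0 [[0.505, 0.237], [0.519, -0.095], [0.428, -0.096], [0.415, 0.231]]
 hole [302.9 214.7] 121.5 c 0.4671 0.1081 D 40.1
 hole [274.3 216.6] 219.5 c 0.4638 0.1898 D 53.9
 hole [330.5 212. ] 449.0 c 0.4723 0.0317 D 72.4
 hole [361.7 209.2] 318.5 c 0.4764 -0.0594 D 63.2
outer 5065.5 [[0.647, 0.229], [0.793, 0.218], [0.758, -0.113], [0.613, -0.096]]
 hole [360.2 132.1] 36.5 c 0.7116 -0.0655 D 41.4
 hole [279.6 124.4] 36.5 c 0.745 0.1713 D 42.3
scene bench z 0.002043761818293655
blk [356.5 155.5] 181 zt 0.0749 xyctr [0.4613 0.189  0.0739] [0.4604 0.1897 0.0729] size [0.0412 0.0372 0.0098]
blk [305.1 170
[... 173 characters left out ...]
 0.0696] size [0.0291 0.0293 0.0088]
blk [275.8 180.6] 305 zt 0.0785 xyctr [ 0.4718 -0.0511  0.0777] [ 0.4708 -0.0501  0.0761] size [0.0529 0.0455 0.0102]
outer 5938.0 [[0.617, -0.1], [0.641, 0.247], [0.798, 0.206], [0.769, -0.116]]
 hole [304.2 274.4] 135.5 c 0.7345 -0.0645 D 63.3
 hole [300.3 262. ] 38.5 c 0.7117 -0.0637 D 39.9
 hole [334.3 263.7] 79.0 c 0.7418 0.0138 D 35.5
 hole [364.7 257.1] 113.5 c 0.7522 0.0935 D 48.4
 hole [394.3 251.2] 130.0 c 0.7593 0.1725 D 56.2
 hole [294.5 235.7] 102.0 c 0.6274 -0.0513 D 77.7
 hole [324.2 229.6] 97.5 c 0.6362 0.0269 D 75.1
 hole [353.3 223.7] 97.5 c 0.6466 0.106 D 74.7
outer 1246.0 [[0.424, -0.09], [0.404, 0.254], [0.496, 0.238], [0.51, -0.093]]
```

View pics/c1.png

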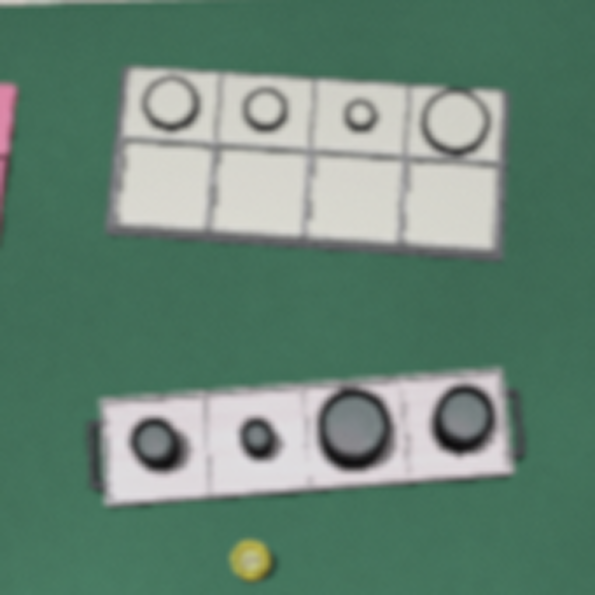

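Top-view crop: rack left to right b, a, d, c (150,443), (258,438), (355,428), (463,417). Rings left to right: c, b, a, d. Both views agree on the positions to within 3 mm. Next I move over the rack for a wrist view, turning the tool so the fingers close along x.

```bash
python3 -m inch '{"delta_rot":[[0,0,-0.15],[0,0,-0.3],[0,0,-0.45],[0,0,-0.6],[0,0,-0.75],[0,0,-0.9],[0,0,-1.05],[0,0,-1.158],[0,0,-1.158],[0,0,-1.158],[0,0,-1.158],[0,0,-1.158]],"xyz":[[26,-38,10],[52,-76,20],[79,-115,30],[105,-153,40],[131,-191,50],[157,-229,60],[184,-268,70],[210,-306,80],[236,-344,90],[259,-388,100],[259,-388,100],[259,-388,100]],"jaw":[85,85,85,85,85,85,85,85,85,85,85,85]}'
python3 - <<'E'
from bench import manip
import cv2,numpy as np
s=manip.state();d=manip.snapshot("wrist");np.savez("w1.npz",pos=s["position"],q=s["tool_rot"],**d);cv2.imwrite("pics/w1.png",d["img"]);print(s["position"],s["tool_rot"],d["T_tool_cam"],d["intrinsics"])
E
```

```text
t: 1.3
position: [0.4597, 0.0689, 0.3418]
tool_rot: [-0.001, 0.708, 0.706, -0.0]
ft_force: [-1.1, 1.3, 0.5]
opening: 0.992
grip_force: 0.0
[0.45974752 0.06891992 0.34179499] [-5.35850774e-04  7.08281792e-01  7.05929537e-01 -3.23640205e-04] [[ 1.36464110e-04 -9.51232155e-01 -3.08475879e-01  7.88309239e-02]
 [ 9.99999736e-01 -9.05318020e-05  7.21550209e-04 -1.43364820e-03]
 [-7.14288638e-04 -3.08475896e-01  9.51231891e-01 -1.31158249e-01]
 [ 0.00000000e+00  0.00000000e+00  0.00000000e+00  1.00000000e+00]] [[318.6819071    0.         322.20143636]
 [  0.         318.6819071  200.89761162]
 [  0.           0.           1.        ]]
```

View pics/w1.png

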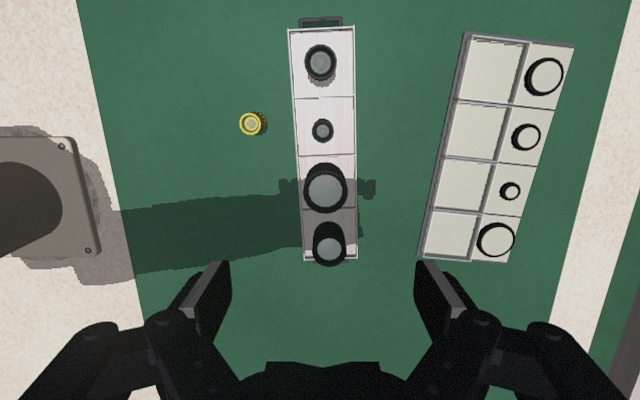

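The wrist view shows the barrels b(321,62), a(323,130), d(325,187), c(330,247), and the rings c(544,76), b(526,137), a(510,191), d(495,239), with the pockets to their left.

```bash
cat >> h.py <<'E'
from scipy.spatial.transform import Rotation as Ro
def wext(d):
    q=d["q"];T=np.eye(4);T[:3,:3]=Ro.from_quat([q[1],q[2],q[3],q[0]]).as_matrix();T[:3,3]=d["pos"]
    E=np.linalg.inv(T@d["T_tool_cam"]);d["R"],d["t"]=E[:3,:3],E[:3,3];return d
def barrels(d,zmin=.05,zmax=.1,lo=(.3,-.3),hi=(.8,.4)):
    P=cloud(d);X,Y,Z=np.moveaxis(P,-1,0)
    m=((d["depth"]>0)&(X>lo[0])&(X<hi[0])&(Y>lo[1])&(Y<hi[1])&(Z>zmin)&(Z<zmax)).astype(np.uint8)
    k,l,st,c=cv2.connectedComponentsWithStats(m)
    for i in range(1,k):
        if st[i,4]<60:continue
        q=P[l==i];zt=np.percentile(q[:,2],80);q=q[q[:,2]>zt-.005]
        (cx,cy),r=cv2.minEnclosingCircle(q[:,:2].astype(np.float32))
        print("blk",c[i].round(),"zt",zt.round(4),"ctr",round(cx,4),round(cy,4),"D",round(2000*r,1))
def rings(d,x0=.55):
    P=cloud(d);g=cv2.cvtColor(d["img"],cv2.COLOR_BGR2GRAY)
    m=((g<60)&(P[...,0]>x0)&(P[...,0]<.85)).astype(np.uint8)
    cs,_=cv2.findContours(m,cv2.RETR_EXTERNAL,cv2.CHAIN_APPROX_NONE)
    for c in cs:
        if cv2.contourArea(c)<80: continue
        w=np.array([ray(d,p,.021)[:2] for p in c[:,0]]).astype(np.float32)
        (cx,cy),r=cv2.minEnclosingCircle(w);print("ring",c[:,0].mean(0).round(),round(cx,4),round(cy,4),"D",round(2000*r,1))
def pockets(d,x0=.55):
    P=cloud(d);h=cv2.cvtColor(d["img"],cv2.COLOR_BGR2HSV)
    m=((h[...,1]<60)&(h[...,2]>165)&(P[...,0]>x0)&(P[...,0]<.8)&(P[...,1]>-.2)&(P[...,1]<.3)).astype(np.uint8)
    m=cv2.erode(m,np.ones((3,3)))
    cs,_=cv2.findContours(m,cv2.RETR_EXTERNAL,cv2.CHAIN_APPROX_NONE)
    for c in cs:
        if cv2.contourArea(c)<800: continue
        b=cv2.boxPoints(cv2.minAreaRect(c));w=np.array([ray(d,p,.007)[:2] for p in b])
        print("pocket",b.mean(0).round(),w.mean(0).round(4),"sides",np.linalg.norm(w[1]-w[0]).round(4),np.linalg.norm(w[2]-w[1]).round(4))
E
python3 - <<'E'
from h import *
d=wext(dict(np.load("w1.npz")))
P=cloud(d);print("bench",np.median(P[...,2][150:,150:250][:60]))
barrels(d);rings(d);pockets(d)
E
```

```text
bench -0.0001932582752244036
blk [320.  61.] zt 0.0729 ctr 0.4565 0.1875 D 37.9
blk [323. 130.] zt 0.0691 ctr 0.4588 0.1084 D 27.9
blk [325. 189.] zt 0.0797 ctr 0.4624 0.0329 D 58.7
blk [329. 247.] zt 0.076 ctr 0.467 -0.0524 D 48.8
ring [496. 239.] 0.7269 -0.0617 D 61.3
ring [509. 191.] 0.7339 0.015 D 29.7
ring [525. 137.] 0.7425 0.0939 D 40.1
ring [543.  76.] 0.751 0.1728 D 50.1
pocket [450. 234.] [ 0.6605 -0.0591] sides 0.0687 0.0719
pocket [510. 190.] [0.7428 0.0129] sides 0.0823 0.0575
pocket [462. 184.] [0.6694 0.0216] sides 0.0758 0.0664
pocket [526. 136.] [0.7513 0.0936] sides 0.0813 0.0572
pocket [475. 131.] [0.6781 0.1006] sides 0.0757 0.067
pocket [490.  72.] [0.6864 0.1792] sides 0.0757 0.0669
```

Sizes, heights and spacing match the task, and the three views agree. I start with barrel b at (0.4565, 0.1875), bound for pocket b at about (0.6735, 0.1005).

```bash
python3 -m inch '{"delta_rot":[[0,0,0],[0,0,0],[0,0,0],[0,0,0],[0,0,0],[0,0,0],[0,0,0],[0,0,0],[0,0,0],[0,0,0],[0,0,0],[0,0,0]],"xyz":[[-1,30,-30],[-2,60,-65],[-3,90,-100],[-3,117,-135],[-3,117,-175],[-3,117,-205],[-3,117,-230],[-3,117,-250],[-3,117,-268],[-3,117,-282],[-3,117,-290],[-3,117,-290]],"jaw":[65,65,65,65,65,65,65,65,65,65,65,65]}'
python3 -m inch '{"delta_rot":[[0,0,0],[0,0,0],[0,0,0],[0,0,0],[0,0,0],[0,0,0],[0,0,0],[0,0,0]],"xyz":[[0,0,0],[0,0,0],[0,0,0],[0,0,0],[0,0,0],[0,0,0],[0,0,0],[0,0,0]],"jaw":[55,50,45,42,39,36,34,32]}'
```

```text
t: 2.55
position: [0.4546, 0.1878, 0.0512]
tool_rot: [-0.001, 0.706, 0.708, -0.001]
ft_force: [-0.3, -0.6, -0.8]
opening: 0.766
grip_force: 0.0
t: 3.35
position: [0.457, 0.187, 0.0529]
tool_rot: [0.0, 0.707, 0.707, 0.0]
ft_force: [-1.2, -0.6, 6.7]
opening: 0.426
grip_force: 59.4
```

```bash
python3 -m inch '{"delta_rot":[[0,0,0],[0,0,0],[0,0,0],[0,0,0],[0,0,0],[0,0,0],[0,0,0],[0,0,0],[0,0,0],[0,0,0],[0,0,0],[0,0,0]],"xyz":[[0,0,5],[0,0,15],[0,0,30],[0,0,45],[5,-2,55],[18,-7,60],[40,-16,60],[65,-26,60],[92,-37,60],[120,-48,60],[148,-59,60],[172,-69,60]],"jaw":[30,30,30,30,30,30,30,30,30,30,30,30]}'
python3 -m inch '{"delta_rot":[[0,0,0],[0,0,0],[0,0,0],[0,0,0],[0,0,0],[0,0,0],[0,0,0],[0,0,0],[0,0,0],[0,0,0],[0,0,0],[0,0,0]],"xyz":[[20,-8,0],[35,-14,0],[42,-17,0],[44,-17.5,-5],[44,-17.5,-15],[44,-17.5,-30],[44,-17.5,-43],[44,-17.5,-54],[44,-17.5,-62],[44,-17.5,-67],[44,-17.5,-70],[44,-17.5,-70]],"jaw":[30,30,30,30,30,30,30,30,30,30,30,30]}'
python3 - <<'E'
from bench import manip
import cv2
d=manip.snapshot("scene")["img"];cv2.imwrite("pics/s2.png",cv2.resize(d[120:310,230:440],None,fx=3,fy=3))
E
```

```text
t: 4.55
position: [0.6301, 0.117, 0.1123]
tool_rot: [0.0, 0.707, 0.707, 0.0]
ft_force: [0.8, -0.5, -1.2]
opening: 0.43
grip_force: 60.0
t: 5.75
position: [0.6726, 0.1005, 0.0421]
tool_rot: [-0.0, 0.707, 0.707, -0.0]
ft_force: [-0.6, 0.3, -1.4]
opening: 0.432
grip_force: 60.1
```

View pics/s2.png

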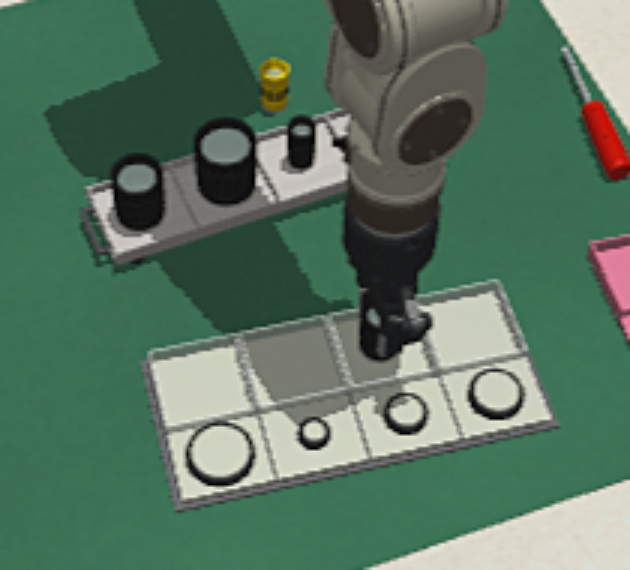

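Barrel b hangs upright in the pocket beside the second-largest-from-right ring (b). I lower the last 3 mm.

```bash
python3 -m inch '{"delta_rot":[[0,0,0],[0,0,0],[0,0,0],[0,0,0],[0,0,0]],"xyz":[[0,0,-1],[0,0,-2],[0,0,-2.5],[0,0,-3],[0,0,-3]],"jaw":[30,30,30,30,30]}'
```

```text
t: 6.3
position: [0.6728, 0.1005, 0.04]
tool_rot: [0.0, 0.707, 0.707, 0.0]
ft_force: [-1.9, -0.2, 3.2]
opening: 0.43
grip_force: 60.2
```

Contact. I release and lift, then head back to barrel a at (0.4588, 0.1084).

```bash
python3 -m inch '{"delta_rot":[[0,0,0],[0,0,0],[0,0,0],[0,0,0],[0,0,0],[0,0,0],[0,0,0],[0,0,0],[0,0,0],[0,0,0],[0,0,0],[0,0,0]],"xyz":[[0,0,0],[0,0,0],[0,0,0],[0,0,0],[0,0,0],[0,0,0],[0,0,5],[0,0,20],[0,0,45],[0,0,75],[0,0,100],[0,0,111]],"jaw":[39,41,44,48,54,60,60,60,60,60,60,60]}'
python3 -m inch '{"delta_rot":[[0,0,0],[0,0,0],[0,0,0],[0,0,0],[0,0,0],[0,0,0],[0,0,0],[0,0,0],[0,0,0],[0,0,0],[0,0,0],[0,0,0]],"xyz":[[-30,1,0],[-70,2,0],[-110,4,0],[-150,6,0],[-190,7,0],[-214,8,-15],[-214,8,-45],[-214,8,-70],[-214,8,-86],[-214,8,-95],[-214,8,-98],[-214,8,-98]],"jaw":[60,60,60,60,60,60,60,60,60,60,60,60]}'
python3 -m inch '{"delta_rot":[[0,0,0],[0,0,0],[0,0,0],[0,0,0],[0,0,0],[0,0,0],[0,0,0],[0,0,0],[0,0,0]],"xyz":[[0,0,0],[0,0,0],[0,0,0],[0,0,0],[0,0,0],[0,0,0],[0,0,0],[0,0,0],[0,0,0]],"jaw":[50,44,38,33,30,27,25,23,20]}'
```

```text
t: 7.5
position: [0.6745, 0.1008, 0.1553]
tool_rot: [0.002, 0.707, 0.707, 0.003]
ft_force: [-0.4, -0.6, -0.2]
opening: 0.699
grip_force: 0.0
t: 8.7
position: [0.4588, 0.1085, 0.0524]
tool_rot: [-0.0, 0.707, 0.707, -0.0]
ft_force: [-0.3, -0.1, 0.1]
opening: 0.701
grip_force: 0.0
t: 9.6
position: [0.4589, 0.1085, 0.0527]
tool_rot: [0.0, 0.707, 0.707, 0.0]
ft_force: [-0.5, 0.5, 6.0]
opening: 0.31
grip_force: 58.8
```

```bash
python3 -m inch '{"delta_rot":[[0,0,0],[0,0,0],[0,0,0],[0,0,0],[0,0,0],[0,0,0],[0,0,0],[0,0,0],[0,0,0],[0,0,0],[0,0,0],[0,0,0]],"xyz":[[0,0,5],[0,0,15],[0,0,30],[0,0,48],[5,-2,64],[18,-8,75],[40,-17,80],[65,-27,80],[92,-39,80],[120,-50,80],[148,-62,80],[172,-72,80]],"jaw":[20,20,20,20,20,20,20,20,20,20,20,20]}'
python3 -m inch '{"delta_rot":[[0,0,0],[0,0,0],[0,0,0],[0,0,0],[0,0,0],[0,0,0],[0,0,0],[0,0,0],[0,0,0],[0,0,0],[0,0,0],[0,0,0]],"xyz":[[18,-8,0],[29,-12,0],[34,-14.5,-5],[34,-14.5,-18],[34,-14.5,-35],[34,-14.5,-52],[34,-14.5,-67],[34,-14.5,-79],[34,-14.5,-87],[34,-14.5,-90],[34,-14.5,-91.5],[34,-14.5,-92.5]],"jaw":[20,20,20,20,20,20,20,20,20,20,20,20]}'
python3 -m inch '{"delta_rot":[[0,0,0],[0,0,0],[0,0,0]],"xyz":[[0,0,-0.5],[0,0,-0.5],[0,0,-0.5]],"jaw":[20,20,20]}'
```

```text
t: 10.8
position: [0.6318, 0.0358, 0.1326]
tool_rot: [0.0, 0.707, 0.707, 0.0]
ft_force: [0.4, 0.2, -0.7]
opening: 0.307
grip_force: 59.0
t: 12.0
position: [0.665, 0.0221, 0.0404]
tool_rot: [0.0, 0.707, 0.707, 0.0]
ft_force: [0.2, 0.2, -0.0]
opening: 0.306
grip_force: 59.0
t: 12.3
position: [0.665, 0.022, 0.0398]
tool_rot: [0.0, 0.707, 0.707, 0.0]
ft_force: [-0.2, 0.2, 1.3]
opening: 0.313
grip_force: 59.0
```

```bash
python3 -m inch '{"delta_rot":[[0,0,0],[0,0,0],[0,0,0],[0,0,0],[0,0,0],[0,0,0],[0,0,0],[0,0,0],[0,0,0],[0,0,0],[0,0,0],[0,0,0]],"xyz":[[0,0,0],[0,0,0],[0,0,0],[0,0,0],[0,0,0],[0,0,0],[0,0,5],[0,0,20],[0,0,45],[0,0,75],[0,0,100],[0,0,113]],"jaw":[29,31,34,38,44,50,50,50,55,60,70,80]}'
python3 -m inch '{"delta_rot":[[0,0,0],[0,0,0],[0,0,0],[0,0,0],[0,0,0],[0,0,0],[0,0,0],[0,0,0],[0,0,0],[0,0,0],[0,0,0],[0,0,0]],"xyz":[[-30,2,0],[-70,4,0],[-110,6,0],[-150,8,0],[-185,10,0],[-202.5,11,-10],[-202.5,11,-40],[-202.5,11,-65],[-202.5,11,-84],[-202.5,11,-95],[-202.5,11,-100],[-202.5,11,-100]],"jaw":[80,80,80,80,80,80,80,80,80,80,80,80]}'
python3 -m inch '{"delta_rot":[[0,0,0],[0,0,0],[0,0,0],[0,0,0],[0,0,0],[0,0,0],[0,0,0],[0,0,0],[0,0,0]],"xyz":[[0,0,0],[0,0,0],[0,0,0],[0,0,0],[0,0,0],[0,0,0],[0,0,0],[0,0,0],[0,0,0]],"jaw":[75,70,66,63,60,58,56,54,50]}'
```

```text
t: 13.5
position: [0.666, 0.022, 0.1558]
tool_rot: [0.002, 0.707, 0.707, 0.002]
ft_force: [0.4, -0.2, 0.1]
opening: 0.935
grip_force: 0.0
t: 14.7
position: [0.4619, 0.033, 0.052]
tool_rot: [-0.0, 0.707, 0.707, -0.0]
ft_force: [-0.1, -1.0, 0.3]
opening: 0.932
grip_force: 0.0
t: 15.6
position: [0.4626, 0.033, 0.053]
tool_rot: [0.0, 0.707, 0.707, 0.0]
ft_force: [-0.6, -0.7, 5.8]
opening: 0.666
grip_force: 62.6
```

```bash
python3 -m inch '{"delta_rot":[[0,0,0],[0,0,0],[0,0,0],[0,0,0],[0,0,0],[0,0,0],[0,0,0],[0,0,0],[0,0,0],[0,0,0],[0,0,0],[0,0,0]],"xyz":[[0,0,5],[0,0,15],[0,0,30],[0,0,48],[5,-2,64],[18,-8,75],[40,-18,80],[65,-29,80],[92,-41,80],[120,-54,80],[146,-66,80],[168,-76,80]],"jaw":[50,50,50,50,50,50,50,50,50,50,50,50]}'
python3 -m inch '{"delta_rot":[[0,0,0],[0,0,0],[0,0,0],[0,0,0],[0,0,0],[0,0,0],[0,0,0],[0,0,0],[0,0,0],[0,0,0],[0,0,0],[0,0,0]],"xyz":[[15,-7,0],[24,-11,0],[28,-12.5,-5],[28,-12.5,-18],[28,-12.5,-35],[28,-12.5,-52],[28,-12.5,-67],[28,-12.5,-79],[28,-12.5,-87],[28,-12.5,-90],[28,-12.5,-91.5],[28,-12.5,-92.5]],"jaw":[50,50,50,50,50,50,50,50,50,50,50,50]}'
python3 -m inch '{"delta_rot":[[0,0,0],[0,0,0],[0,0,0]],"xyz":[[0,0,-0.5],[0,0,-0.5],[0,0,-0.5]],"jaw":[50,50,50]}'
```

```text
t: 16.8
position: [0.6311, -0.0437, 0.1324]
tool_rot: [-0.0, 0.707, 0.707, -0.0]
ft_force: [-0.4, 0.3, -1.2]
opening: 0.665
grip_force: 64.0
t: 18.0
position: [0.6586, -0.0555, 0.0404]
tool_rot: [0.0, 0.707, 0.707, 0.0]
ft_force: [0.3, 0.1, -1.4]
opening: 0.672
grip_force: 64.1
t: 18.3
position: [0.6586, -0.0556, 0.0401]
tool_rot: [0.001, 0.707, 0.707, 0.0]
ft_force: [1.0, 0.6, 1.5]
opening: 0.669
grip_force: 64.0
```

```bash
python3 -m inch '{"delta_rot":[[0,0,0],[0,0,0],[0,0,0],[0,0,0],[0,0,0],[0,0,0],[0,0,0],[0,0,0],[0,0,0],[0,0,0],[0,0,0],[0,0,0]],"xyz":[[0,0,0],[0,0,0],[0,0,0],[0,0,0],[0,0,0],[0,0,0],[0,0,5],[0,0,20],[0,0,45],[0,0,75],[0,0,100],[0,0,113]],"jaw":[59,61,64,68,74,78,78,78,75,75,75,75]}'
python3 -m inch '{"delta_rot":[[0,0,0],[0,0,0],[0,0,0],[0,0,0],[0,0,0],[0,0,0],[0,0,0],[0,0,0],[0,0,0],[0,0,0],[0,0,0],[0,0,0]],"xyz":[[-30,1,0],[-70,1,0],[-110,2,0],[-150,2,0],[-180,3,0],[-191.5,3,-10],[-191.5,3,-40],[-191.5,3,-65],[-191.5,3,-84],[-191.5,3,-95],[-191.5,3,-100],[-191.5,3,-100]],"jaw":[72,72,72,72,72,72,72,72,72,72,72,72]}'
python3 -m inch '{"delta_rot":[[0,0,0],[0,0,0],[0,0,0],[0,0,0],[0,0,0],[0,0,0],[0,0,0],[0,0,0],[0,0,0]],"xyz":[[0,0,0],[0,0,0],[0,0,0],[0,0,0],[0,0,0],[0,0,0],[0,0,0],[0,0,0],[0,0,0]],"jaw":[66,60,56,53,50,48,46,44,40]}'
```

```text
t: 19.5
position: [0.6595, -0.0556, 0.1557]
tool_rot: [0.002, 0.707, 0.707, 0.002]
ft_force: [-0.3, 0.6, -0.0]
opening: 0.882
grip_force: 0.0
t: 20.7
position: [0.4663, -0.0524, 0.052]
tool_rot: [-0.0, 0.707, 0.707, -0.0]
ft_force: [-0.1, -0.2, 0.7]
opening: 0.845
grip_force: 0.0
t: 21.6
position: [0.4675, -0.0526, 0.0531]
tool_rot: [0.001, 0.707, 0.707, 0.001]
ft_force: [1.1, 0.5, 5.3]
opening: 0.547
grip_force: 60.7
```

```bash
python3 -m inch '{"delta_rot":[[0,0,0],[0,0,0],[0,0,0],[0,0,0],[0,0,0],[0,0,0],[0,0,0],[0,0,0],[0,0,0],[0,0,0],[0,0,0],[0,0,0]],"xyz":[[0,0,5],[0,0,15],[0,0,30],[0,0,48],[5,5,64],[15,16,75],[30,32,80],[49,53,80],[70,75,80],[91,98,80],[112,121,80],[133,144,80]],"jaw":[40,40,40,40,40,40,40,40,40,40,40,40]}'
python3 -m inch '{"delta_rot":[[0,0,0],[0,0,0],[0,0,0],[0,0,0],[0,0,0],[0,0,0],[0,0,0],[0,0,0]],"xyz":[[20,21,0],[39,42,0],[56,60,0],[69,74,0],[78,84,0],[82,88,0],[82,88,0],[82,88,0]],"jaw":[40,40,40,40,40,40,40,40]}'
python3 -m inch '{"delta_rot":[[0,0,0],[0,0,0],[0,0,0],[0,0,0],[0,0,0],[0,0,0],[0,0,0],[0,0,0],[0,0,0],[0,0,0],[0,0,0],[0,0,0]],"xyz":[[0,0,-5],[0,0,-18],[0,0,-35],[0,0,-52],[0,0,-67],[0,0,-79],[0,0,-87],[0,0,-90],[0,0,-91.5],[0,0,-92.5],[0,0,-93],[0,0,-93]],"jaw":[40,40,40,40,40,40,40,40,40,40,40,40]}'
```

```text
t: 22.8
position: [0.5997, 0.0923, 0.1323]
tool_rot: [-0.0, 0.707, 0.707, -0.001]
ft_force: [-0.2, 0.1, -2.1]
opening: 0.552
grip_force: 61.6
t: 23.6
position: [0.681, 0.1789, 0.1321]
tool_rot: [-0.0, 0.707, 0.707, -0.001]
ft_force: [0.0, -1.0, -1.7]
opening: 0.544
grip_force: 61.7
t: 24.8
position: [0.6821, 0.1797, 0.0402]
tool_rot: [0.0, 0.707, 0.707, 0.001]
ft_force: [-0.6, -0.4, 0.5]
opening: 0.544
grip_force: 61.7
```

Touching. I release, lift and back off to a viewpoint over the rack.

```bash
python3 -m inch '{"delta_rot":[[0,0,0],[0,0,0],[0,0,0],[0,0,0],[0,0,0],[0,0,0],[0,0,0],[0,0,0],[0,0,0],[0,0,0],[0,0,0],[0,0,0]],"xyz":[[0,0,0],[0,0,0],[0,0,0],[0,0,0],[0,0,0],[0,0,0],[0,0,5],[0,0,20],[0,0,45],[0,0,75],[0,0,100],[0,0,113]],"jaw":[49,51,54,58,64,70,70,70,70,70,70,70]}'
python3 -m inch '{"delta_rot":[[0,0,0],[0,0,0],[0,0,0],[0,0,0],[0,0,0],[0,0,0],[0,0,0],[0,0,0]],"xyz":[[-25,-15,25],[-50,-35,55],[-80,-55,85],[-110,-75,115],[-140,-95,145],[-150,-110,170],[-150,-110,190],[-150,-110,190]],"jaw":[70,70,70,70,70,70,70,70]}'
python3 - <<'E'
from bench import manip
from h import *
s=manip.state();d=manip.snapshot("wrist");d=wext(dict(d,pos=s["position"],q=s["tool_rot"]));cv2.imwrite("pics/w2.png",d["img"])
print(s["position"]);barrels(d,zmin=.035,lo=(.58,-.15));rings(d,.69);pockets(d)
t=manip.snapshot("top");barrels(t,zmin=.04,lo=(.55,-.15));cv2.imwrite("pics/t2.png",t["img"])
E
```

```text
t: 26.0
position: [0.6832, 0.1799, 0.1572]
tool_rot: [0.002, 0.707, 0.707, 0.003]
ft_force: [0.7, 0.6, 0.0]
opening: 0.816
grip_force: 0.0
t: 26.8
position: [0.5324, 0.0691, 0.3464]
tool_rot: [0.002, 0.707, 0.707, 0.003]
ft_force: [0.9, -0.3, 0.4]
opening: 0.821
grip_force: 0.0
[0.53235386 0.06910579 0.34639416]
blk [442.  70.] zt 0.0633 ctr 0.6812 0.1794 D 48.8
blk [427. 135.] zt 0.0598 ctr 0.672 0.1012 D 38.1
blk [415. 192.] zt 0.0559 ctr 0.6643 0.022 D 28.5
blk [408. 241.] zt 0.0658 ctr 0.6577 -0.0553 D 58.9
ring [446. 239.] 0.7275 -0.0622 D 59.6
ring [457. 190.] 0.735 0.0161 D 28.7
ring [470. 137.] 0.7434 0.0948 D 38.7
ring [485.  78.] 0.7518 0.173 D 48.8
ring [457.  71.] 0.7069 0.1821 D 46.0
pocket [457. 189.] [0.7407 0.0131] sides 0.0796 0.0586
pocket [410. 184.] [0.6681 0.0216] sides 0.0704 0.0732
pocket [470. 136.] [0.7496 0.0933] sides 0.0791 0.059
pocket [420. 131.] [0.6766 0.1004] sides 0.0722 0.0691
blk [275. 139.] zt 0.0651 ctr 0.6823 0.1783 D 50.3
```

View pics/w2.png

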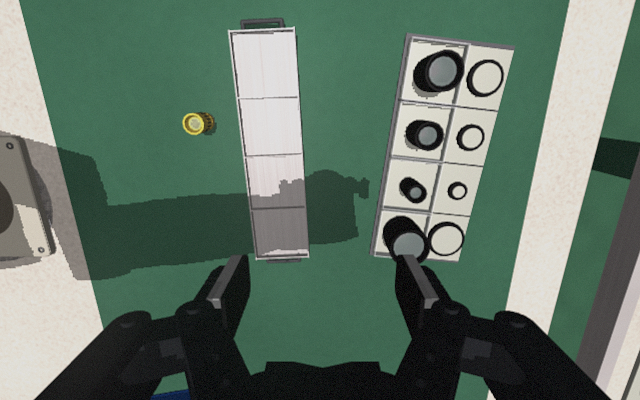

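View pics/t2.png

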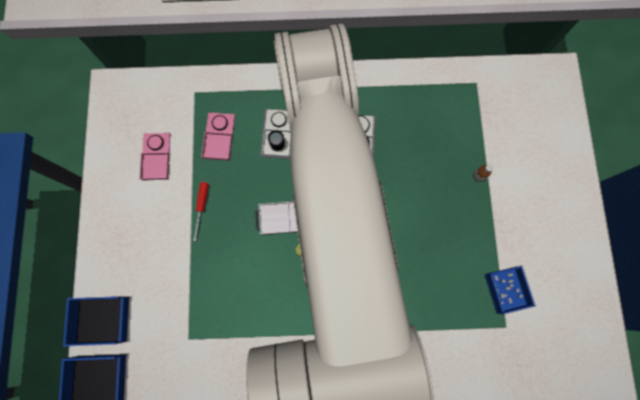

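The wrist view shows all four barrels upright beside their own rings. The barrel-to-ring distances are 70–72 mm (71 expected), and the top heights match barrels seated on the pocket floors. The bottle (484,172) and the driver (200,210) are where they were.

```bash
python3 -c "
from bench import manip
print(manip.job_done())"
```

```text
the job is handed in; nothing more can be done
None
```

The job is handed in: all four barrels stand upright within a few millimetres of the centre of the pocket beside their own ring (by the last wrist image), and the bottle and screwdriver were not moved; the hand-in gave no verdict.

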